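# Seat a taper-shank arbor in a bench spindle and tap it until it locks

### The arm

A 6-joint arm with a two-finger parallel gripper is mounted at the origin on a cart in front of the work surface, level with it; the furniture and walls round the work are solid. World frame = base frame: x ahead of the robot, y to its left, z up, the work surface at z = 0. Lengths are in mm, angles in rad, forces in N, time in s.
With the tool pointing down it reaches from about 275 to 750 mm from the base axis. Payload 10.2 kg.
Tool frame: the origin (TCP) lies at the very end of the fingers, on their centre line; the grasp point (between the pads) lies 19 mm behind it; z points along the fingers, y is the direction in which the jaws open and shut (so a half turn about z gives the same grasp; the last joint's range is limited). The gripper opens to 85 mm and grips with 20 to 120 N. Pads are 22 mm wide; open, the fingers measure 114 mm over their backs; the gripper's body (76 mm by 85 mm) begins 54 mm behind the grasp point. The pads swing forward as they close: fully open they stand 13 mm farther back than shut.
Start: joints at [-1.446, 0.313, 1.498, -0, 1.331, -0.223], TCP at [178.923, -493.576, 231.294] pointing down, gripper open.
Joint ranges: [-2.94, 2.94], [-0.97, 2.17], [0.19, 2.56], [-1.23, 4.37], [0.02, 3.11], [-2.88, 2.88]. Speed limits (rad/s): [2.39, 2.39, 3.01, 3.14, 3.14, 3.14].

### API

Orientations are given as a unit quaternion [w, x, y, z].
In Python, from rig import sensors, imaging, ctrl gives the robot as it stands.
- The arm moves only by the shell command python3 -m creep 'ROWS' [FORCE]. ROWS is JSON, a list of rows, each an object with "grip": the finger opening in mm, from 0 to 85.4; "linear": the shift along the tool's x, y, z in mm, a list of three; "rot": the turn, a rotation vector about the tool's x, y, z in rad, a list of three. A call has 1 to 12 rows; each row shifts and turns the commanded pose from where the row before left it, along the tool's axes as they then stand; what a row does not reach is not made up. A row lasts 1/12 s, in which the tool goes at most 41.7 mm and 7.16 degrees, less where a joint would pass 70% of its speed; a pose out of reach is approached as far as the arm can. A call with a gripper value outside its range is refused whole. The fingers move at their own pace and stop on an object; FORCE is the grip in N (left out, the last holds). Time passes only in rows, so rows that do not move let the fingers close. It gives the time, the measured TCP pose, the force and the opening at its end, in the units of the state.
- sensors.sense(): the state, without advancing time (a new reading comes with each control period).
- imaging.capture(name): name is "scene" or "side" or "wrist"; returns (picture, depth): 480x640x3 uint8, red, green, blue; 480x640 float32, mm along the optical axis (not along the pixel's ray), 0 where there is no reading.
- imaging.camera_params(name): a dict with "intrinsics" (3x3 intrinsics, pixels), "k1" (the pictures are not rectified: a ray, as slopes to the right and down, at radius r is drawn at 1 + k1 r^2 times it, then the intrinsics apply), "R" (3x3) and "t" (3): a world point X has camera coordinates R X + t. Camera axes: x right, y down, z forward; pixel columns grow to the right and rows downward; lengths in mm; the calibration is good to about 2 mm. A picture is of the moment at which its call begins: read the wrist's pose just before it. camera_params takes no time and is no camera call; for the wrist camera it gives the pose at the moment of the call.
- ctrl.finish_job(): hands the job in, once; it reports no verdict.
The state is a dict: "time_s": time; "joints": joint angles; "dq": joint speeds; "tau": joint torques, N m; "eef_pos": TCP position; "ee_rot": TCP orientation; "force": force on the tool from outside, world axes, zero at the start; "wrist_torque": the same for the moment, N m; "grip_width": opening from 0.0 (shut) to 1.0 (fully open).
Only numpy, scipy, OpenCV 4.12 (cv2) and the standard library are available. Lean on these libraries where they do the work, as an engineer would, in place of code of your own. Each camera call takes 0.05 s, during which the arm holds its last target.

### The job

Take the steel arbor out of its stand, set it taper shank down in the sleeve of the bench spindle and let go of it. Then tap or press its head straight down, sinking sleeve and arbor together, until it stops dead and a steady push of about 25 N on the head no longer moves it; never go beyond 40 N. Leave the arbor standing locked there, keep the gripper off the sleeve and spindle, and do not disturb the small things on the bench.

Things in the scene. Friction and masses are not known exactly. Their poses are not given: they have to be found in the camera images.
- arbor: loose steel arbor, round, 104 mm long, 0.2 to 0.4 kg. Origin: centre of the shank's small end; z runs along its axis to the head. Shank: 16 mm across at the small end, widening to 26 mm at 50 mm; collar 36 mm across from 54 to 60 mm; plain cylindrical head 28 mm across from 60 to 104 mm (grip it here, or on its flat top tap it). It starts upright in the stand, hanging by its collar, so lift it at least 60 mm to clear the stand
- arbor_top (a point): centre of the flat top of the arbor's head, 104 mm above the body's origin, z along the arbor. More than 40 N on it spoils the taper
- arbor_gauge (a point): point on the arbor's axis 50 mm above the small end, where the shank is 26 mm across; it comes to rest level with or up to 5 mm above or below sleeve_mouth when the shank sits in the sleeve
- spindle: fixed upright bench spindle, round: grey foot 110 mm across and 22 mm high, housing 88 mm across, steel nose 74 mm across with its top at 82 mm. Origin: centre of the underside, z up, on the spindle's axis
- spindle_nose (a point): centre of the top face of the spindle nose, 82 mm above the bench
- sleeve_mouth (a point): centre of the mouth of the steel taper sleeve on the spindle's axis, at the top of its flange (64 mm across, 6 mm thick). The bore is 26 mm across at the mouth and narrows to 17 mm, open below. The mouth starts 24 to 26 mm above the spindle nose
- sleeve (a joint): how far the sleeve has been driven down, in m; starts at 0 to 0.002 and stays where it is left. It gives way only above about 12 N and sinks slowly (each further 6 N of push gives 10 mm/s), so a fast blow meets a large force. A hidden inner stop under the shank, set differently each time, ends its travel dead somewhere between 0.006 and 0.020: found only by feel
- stand: fixed round grey plastic stand, foot 72 mm across, tube 52 mm across and 62 mm high with a 33 mm bore that the arbor hangs in. Origin: centre of the underside
- wax_block: loose white wax block 34 x 42 x 22 mm, origin under its centre, to be left alone
- timer: loose white bench timer 60 x 66 x 18 mm, origin under its centre, to be left alone
- petri_2: loose clear petri dish 68 mm across, 15 mm high, origin under its centre, to be left alone
There are look-alikes about, which are no part of the job. Of the things like the arbor, leave any that is orange; of the rest the smaller one is meant.

How it is judged:
By the outcome, as a careful person would: the job done as asked, in the order asked, and still so for the second after the job is handed in, with the robot touching nothing.
It also fails if it takes over 64 s, if anything falls off the work surface, if the arm or the gripper's body presses on something with over 40 N, if the wrist force passes 120 N, or if a joint passes its speed limit or range.

## Working session

There is one attempt and no reset: what is moved stays moved. The work goes in short steps, Python scripts to look and compute and a shell command to move; the robot and the scene stay as the last step left them, time stands still between calls to the robot, and variables do not carry over. Pictures are saved under pics/ and viewed, and the job is handed in when it is done.

```bash
ls; mkdir -p pics; python3 - <<'E'
from rig import sensors, imaging
import cv2
print(sensors.sense())
for n in ("scene","side"):
    p,d=imaging.capture(n); cv2.imwrite(f"pics/{n}0.png",p[:,:,::-1]); 
    import numpy as np; np.savez(f"pics/{n}0.npz",d=d,**imaging.camera_params(n)); print(imaging.camera_params(n))
E
```

```text
pics
{'time_s': 0.0, 'joints': array([-1.44639387e+00,  3.13433549e-01,  1.49846036e+00, -3.20731006e-06,
        1.33099592e+00, -2.23381683e-01]), 'dq': array([ 0.00138196,  0.00087192,  0.00096337, -0.00025028, -0.00027317,
        0.00221404]), 'tau': array([ 2.03071097e-03, -4.12258601e+01, -2.59743369e+01, -7.41678036e-05,
        4.05945611e-03,  1.64091563e-05]), 'eef_pos': array([ 178.89117614, -493.29943411,  230.73473134]), 'ee_rot': array([-6.47871640e-04,  9.84918561e-01,  1.73017364e-01,  3.05296887e-05]), 'force': array([-1.02273648, -0.18731176, -0.7365353 ]), 'wrist_torque': array([ 0.01390915, -0.0197859 , -0.00482882]), 'grip_width': 1.0031747549084304}
{'intrinsics': array([[498.66052763,   0.        , 312.54282137],
       [  0.        , 498.66052763, 239.83956924],
       [  0.        ,   0.        ,   1.        ]]), 'k1': -0.13821842525964564, 'R': array([[ 0.61539858, -0.78810626,  0.01315728],
       [-0.31267924, -0.25941275, -0.91374872],
       [ 0.72354425,  0.55820566, -0.4060667 ]]), 't': array([-565.68726392,  191.72397021,  632.35606755])}
{'intrinsics': array([[556.83043747,   0.        , 318.91623394],
       [  0.        , 556.83043747, 236.33132914],
       [  0.        ,   0.        ,   1.        ]]), 'k1': -0.06838322658139145, 'R': array([[ 0.93369228, -0.35711957, -0.02615976],
       [-0.16808494, -0.37260678, -0.91263993],
       [ 0.31617428,  0.85652192, -0.4079265 ]]), 't': array([-621.51738911,   78.22709079, 1123.16724378])}
```

View pics/scene0.png

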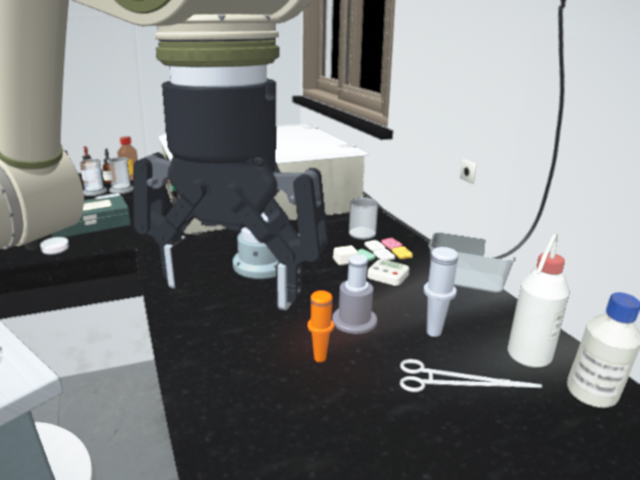

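View pics/side0.png

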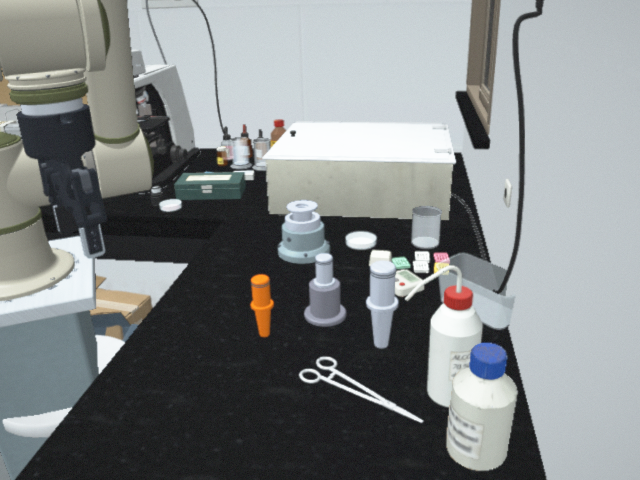

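The side picture shows the arbor in the grey stand (top at about 324,257), the spindle with its sleeve (about 303,205), an orange decoy at 262,300 and a larger steel decoy at 381,300. I'll enlarge it for a closer look.

```bash
python3 - <<'E'
import cv2
p=cv2.imread("pics/side0.png")[190:340,240:440]; cv2.imwrite("pics/side0z.png",cv2.resize(p,None,fx=4,fy=4,interpolation=cv2.INTER_CUBIC))
p=cv2.imread("pics/scene0.png")[190:350,220:420]; cv2.imwrite("pics/scene0z.png",cv2.resize(p,None,fx=3.75,fy=3.75,interpolation=cv2.INTER_CUBIC))
E
```

```text
(no output)
```

View pics/side0z.png

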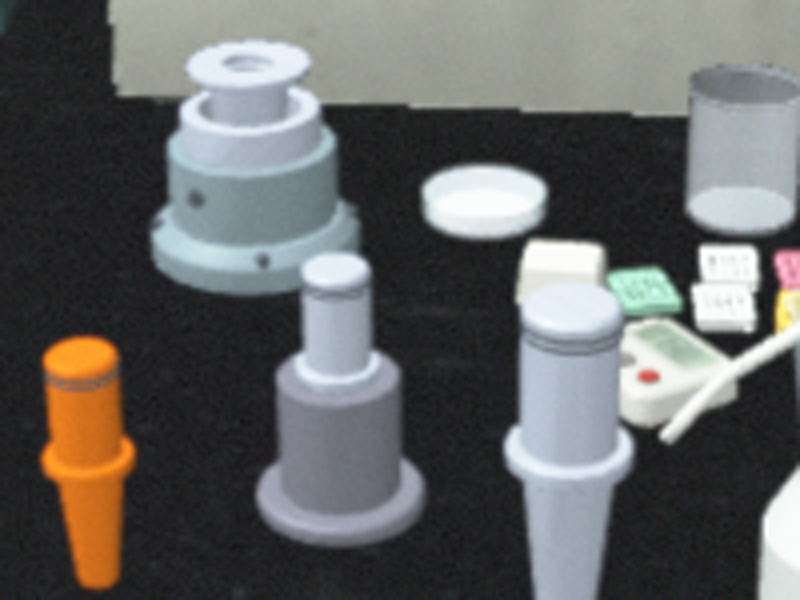

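View pics/scene0z.png

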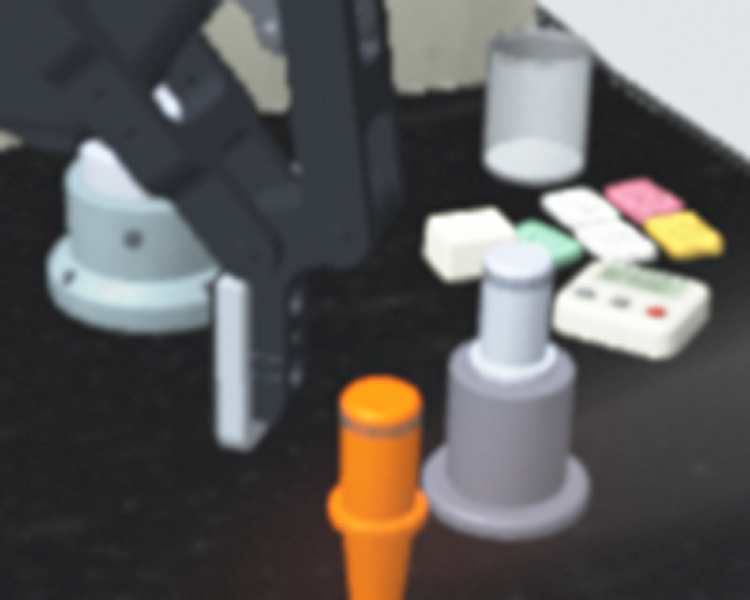

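```bash
cat > h.py <<'E'
import numpy as np, cv2
def ray(c,u,v):
    K=c["intrinsics"];k=float(c["k1"]);D=np.array([k,0,0,0,0.])
    # forward x*(1+k r^2): same as opencv k1
    x,y=cv2.undistortPointsIter(np.array([[[u,v]]],float),K,D,None,None,(3,50,1e-10))[0,0]
    R=c["R"];o=-R.T@c["t"];return o,R.T@np.array([x,y,1.])
def atz(c,u,v,z):
    o,d=ray(c,u,v);return o+d*(z-o[2])/d[2]
def proj(c,X):
    p,_=cv2.projectPoints(np.array(X,float).reshape(-1,3),cv2.Rodrigues(c["R"])[0],np.array(c["t"],float),c["intrinsics"],np.array([float(c["k1"]),0,0,0,0]));return p[:,0]
E
python3 - <<'E'
from h import *
s=dict(np.load("pics/side0.npz"));c=dict(np.load("pics/scene0.npz"))
Z=lambda x,y:(x/4+240,y/4+190)
z=lambda x,y:(x/3.75+220,y/3.75+190)
print("top side",atz(s,*Z(336,269),112),"scene",atz(c,*z(518,261),112))
print("mouth side",atz(s,*Z(249,64),107))
print("stand rim side",atz(s,*Z(338,368),62),"foot edges",atz(s,*Z(341,500),6))
print("orange top",atz(s,*Z(81,357),104),"big",atz(s,*Z(570,308),140), "block",atz(s,*Z(562,255),22),"petri",atz(s,*Z(484,190),15),"timer",atz(s,*Z(676,365),18),"beaker top",atz(s,*Z(745,85),80))
E
```

```text
top side [ 527.11143513 -393.6187584   112.        ] scene [ 520.171249   -395.95260738  112.        ]
mouth side [ 576.39223228 -145.91791857  107.        ]
stand rim side [ 529.58486727 -386.54459954   62.        ] foot edges [ 524.42954612 -399.78826196    6.        ]
orange top [ 414.52171108 -410.01290108  104.        ] big [ 573.11963024 -511.26635529  140.        ] block [ 701.54519256 -254.36751341   22.        ] petri [ 705.90146662 -152.04890037   15.        ] timer [ 701.04878679 -371.54876315   18.        ] beaker top [ 826.0357416  -217.35283604   80.        ]
```

The arbor is at about (523,-395) and the sleeve axis at about (576,-146). I'll hover above the arbor and refine with the wrist camera.

```bash
python3 -m creep '[{"grip":85,"linear":[36,3,0],"rot":[0,0,0]},{"grip":85,"linear":[36,3,0],"rot":[0,0,0]},{"grip":85,"linear":[36,3,0],"rot":[0,0,0]},{"grip":85,"linear":[36,3,0],"rot":[0,0,0]},{"grip":85,"linear":[36,3,0],"rot":[0,0,0]},{"grip":85,"linear":[36,2,0],"rot":[0,0,0]},{"grip":85,"linear":[36,2,0],"rot":[0,0,0]},{"grip":85,"linear":[36,2,0],"rot":[0,0,0]},{"grip":85,"linear":[36,2,0],"rot":[0,0,0]},{"grip":85,"linear":[33,2,0],"rot":[0,0,0]},{"grip":85,"linear":[0,0,0],"rot":[0,0,0]}]' 40
cat > snap.py <<'E'
import sys,cv2,numpy as np
from rig import imaging,sensors
for n in sys.argv[2:]:
    c=imaging.camera_params(n);p,d=imaging.capture(n);f=f"pics/{n}{sys.argv[1]}"
    cv2.imwrite(f+".png",p[:,:,::-1]);np.savez(f+".npz",d=d,**c)
s=sensors.sense();print({k:np.round(s[k],3).tolist() for k in("time_s","eef_pos","ee_rot","force","grip_width","joints")})
E
python3 snap.py 1 wrist scene side
```

```text
time_s: 1.02
eef_pos: [527.3, -392.5, 229.9]
ee_rot: [-0.001, 0.984, 0.175, 0.0]
force: [0.1, 0.4, -0.7]
grip_width: 0.999
{'time_s': 1.167, 'eef_pos': [522.814, -395.328, 230.683], 'ee_rot': [-0.0, 0.985, 0.173, -0.0], 'force': [-0.415, 0.16, 0.195], 'grip_width': 0.993, 'joints': [-0.826, 0.614, 1.045, -0.0, 1.483, 0.397]}
```

View pics/wrist1.png

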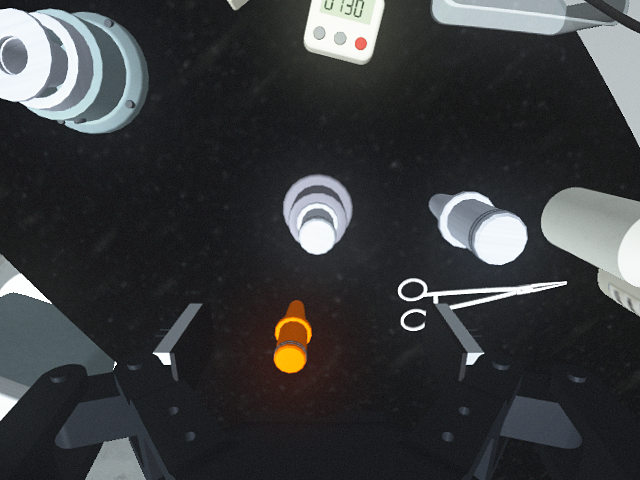

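View pics/scene1.png

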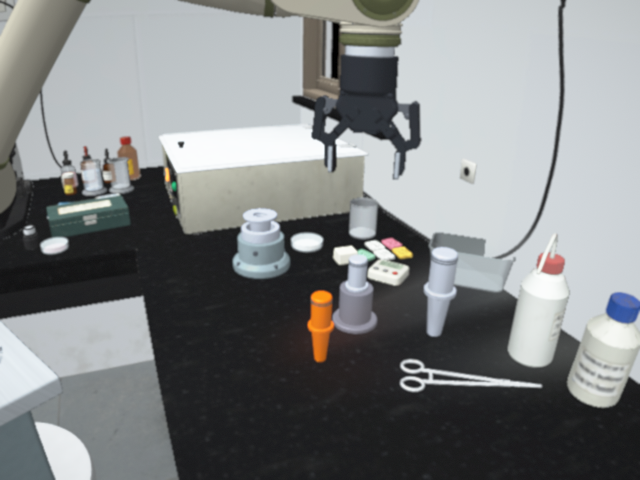

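Wrist view: arbor head top at (317,236), stand foot circle centred on about (318,211), sleeve mouth at about (12,55). Scene view: sleeve at (260,215). I'll enlarge these.

```bash
python3 - <<'E'
import cv2,numpy as np
w=cv2.imread("pics/wrist1.png");s=cv2.imread("pics/scene1.png")
a=cv2.resize(w[160:270,260:370],(400,400),interpolation=cv2.INTER_CUBIC)
b=cv2.resize(s[195:285,220:310],(400,400),interpolation=cv2.INTER_CUBIC)
cv2.imwrite("pics/z1.png",np.hstack([a,b]))
E
```

```text
(no output)
```

View pics/z1.png

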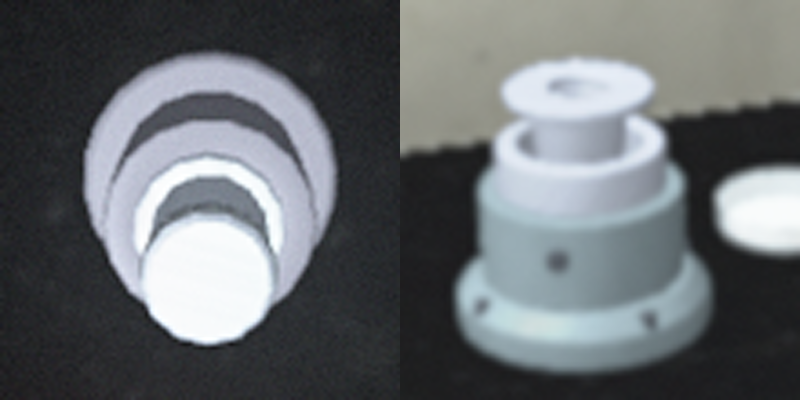

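```bash
python3 - <<'E'
from h import *
w=dict(np.load("pics/wrist1.npz"));c=dict(np.load("pics/scene1.npz"));s=dict(np.load("pics/side1.npz"))
print("cam",-w["R"].T@w["t"])
print("top",atz(w,316.9,236.7,112),"mouth wrist",atz(w,12,55,107),"mouth scene",atz(c,260.5,215,107))
print("foot",atz(w,260+210*.275,160+174*.275,6))
print("orange",atz(w,290,360,104),"big top",atz(w,499,239,140))
E
```

```text
cam [ 596.16649758 -367.27417714  372.75340846]
top [ 528.59212218 -390.87784944  112.        ] mouth wrist [ 578.2369227  -142.48737526  107.        ] mouth scene [ 570.44767717 -148.67593954  107.        ]
foot [ 530.09860986 -390.76378593    6.        ]
orange [ 415.87348518 -407.67126848  104.        ] big top [ 576.88026025 -504.17594818  140.        ]
```

```bash
python3 snap.py 2 wrist; python3 - <<'E'
import cv2,numpy as np
w=cv2.imread("pics/wrist2.png")
a=cv2.resize(w[160:270,260:370],(400,400),interpolation=cv2.INTER_CUBIC)
b=cv2.resize(w[0:110,0:110],(400,400),interpolation=cv2.INTER_CUBIC)
cv2.imwrite("pics/z2.png",np.hstack([a,b]))
E
```

```text
{'time_s': 1.217, 'eef_pos': [522.355, -395.715, 231.005], 'ee_rot': [-0.0, 0.985, 0.173, -0.0], 'force': [0.245, -0.461, 0.224], 'grip_width': 0.992, 'joints': [-0.827, 0.613, 1.046, -0.0, 1.483, 0.397]}
```

View pics/z2.png

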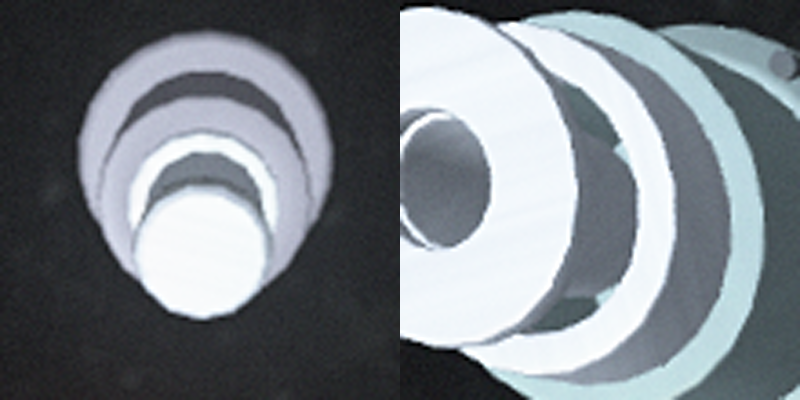

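```bash
python3 - <<'E'
from h import *
w=dict(np.load("pics/wrist2.npz"))
print("top",atz(w,315.3,229.0,112),"foot",atz(w,260+207*.275,160+150*.275,6), "mouth",atz(w,5,49,107))
E
```

```text
top [ 528.84948211 -390.80094723  112.        ] foot [ 531.2502072  -390.79506595    6.        ] mouth [ 577.0901121 -139.1660975  107.       ]
```

```bash
python3 -m creep '[{"grip":85,"linear":[3,-1,30],"rot":[0,0,0]},{"grip":85,"linear":[3,-1,35],"rot":[0,0,0]},{"grip":85,"linear":[0,0,35],"rot":[0,0,0]},{"grip":85,"linear":[0,0,26],"rot":[0,0,0]},{"grip":85,"linear":[0,0,0],"rot":[0,0,0]},{"grip":85,"linear":[0,0,0],"rot":[0,0,0]},{"grip":85,"linear":[0,0,0],"rot":[0,0,0]}]'; python3 snap.py 3 wrist side scene; python3 - <<'E'
import cv2,numpy as np
w=cv2.imread("pics/scene3.png");s=cv2.imread("pics/side3.png")
a=cv2.resize(w[200:340,290:430],(400,400),interpolation=cv2.INTER_CUBIC)
b=cv2.resize(s[200:340,260:400],(400,400),interpolation=cv2.INTER_CUBIC)
cv2.imwrite("pics/z3.png",np.hstack([a,b]))
E
```

```text
time_s: 1.8
eef_pos: [528.2, -392.7, 107.8]
ee_rot: [0.001, 0.985, 0.173, 0.001]
force: [0.3, -0.1, 0.5]
grip_width: 0.997
{'time_s': 1.95, 'eef_pos': [528.458, -392.25, 107.54], 'ee_rot': [0.001, 0.985, 0.173, 0.001], 'force': [0.455, -0.319, -1.11], 'grip_width': 0.996, 'joints': [-0.816, 0.71, 1.206, -0.0, 1.222, 0.407]}
```

View pics/wrist3.png

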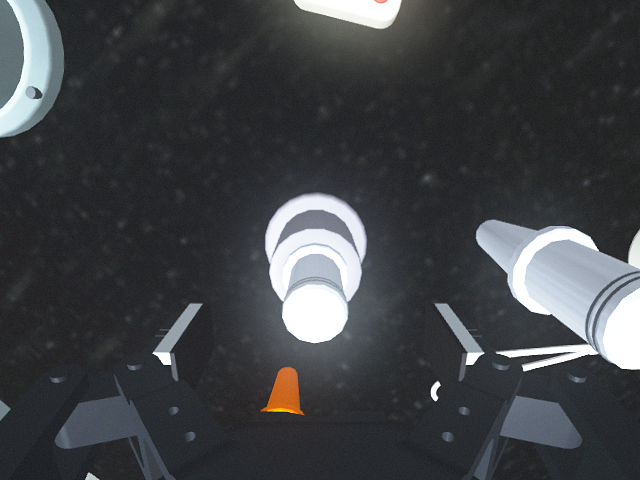

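View pics/z3.png

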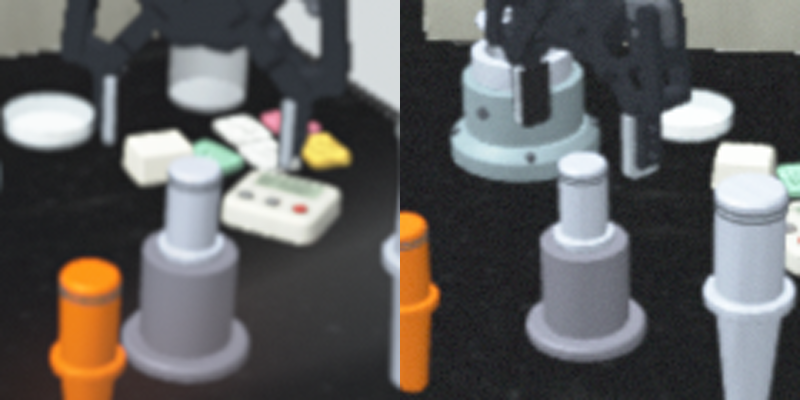

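```bash
python3 - <<'E'
from h import *
w=dict(np.load("pics/wrist3.npz"));c=dict(np.load("pics/scene3.npz"));s=dict(np.load("pics/side3.npz"))
P=[528.5,-392.3,120.5]
print("proj tips: scene",proj(c,P),"side",proj(s,P),"wrist",proj(w,[528.5,-392.3,107.5]))
print("top wrist",atz(w,315,311,112))
print("top scene",atz(c,290+194*.35,200+170*.35,112),"side",atz(s,260+182*.35,200+164*.35,112))
E
```

```text
proj tips: scene [[359.42769828 251.93173655]] side [[324.38193744 252.07666493]] wrist [[317.63374361 311.26751964]]
top wrist [ 530.39082647 -390.42800226  112.        ]
top scene [ 520.23302403 -395.4964701   112.        ] side [ 526.46311298 -393.9339257   112.        ]
```

The wrist view shows the head at (315,311), and the TCP projects to (317.6,311) there, so it is aligned within 2 mm. Next I lower the gripper and close it.

```bash
python3 -m creep '[{"grip":85,"linear":[1,-0.5,16],"rot":[0,0,0]},{"grip":85,"linear":[0,0,16],"rot":[0,0,0]},{"grip":85,"linear":[0,0,0],"rot":[0,0,0]},{"grip":20,"linear":[0,0,0],"rot":[0,0,0]},{"grip":20,"linear":[0,0,0],"rot":[0,0,0]},{"grip":20,"linear":[0,0,0],"rot":[0,0,0]},{"grip":20,"linear":[0,0,0],"rot":[0,0,0]},{"grip":20,"linear":[0,0,0],"rot":[0,0,0]},{"grip":20,"linear":[0,0,0],"rot":[0,0,0]},{"grip":20,"linear":[0,0,0],"rot":[0,0,0]},{"grip":20,"linear":[0,0,0],"rot":[0,0,0]}]' 50; python3 snap.py 4 side wrist; python3 - <<'E'
import cv2,numpy as np
w=cv2.imread("pics/wrist4.png");s=cv2.imread("pics/side4.png")
b=cv2.resize(s[200:340,260:400],(400,400),interpolation=cv2.INTER_CUBIC)
a=cv2.resize(w[200:400,220:420],(400,400))
cv2.imwrite("pics/z4.png",np.hstack([a,b]))
E
```

```text
time_s: 2.87
eef_pos: [529.1, -391.0, 74.3]
ee_rot: [0.001, 0.985, 0.173, 0.0]
force: [-1.8, 1.3, 6.1]
grip_width: 0.31
{'time_s': 2.967, 'eef_pos': [529.093, -390.923, 74.289], 'ee_rot': [0.001, 0.985, 0.173, 0.0], 'force': [-0.969, -0.406, 5.295], 'grip_width': 0.309, 'joints': [-0.814, 0.746, 1.234, -0.0, 1.16, 0.409]}
```

View pics/z4.png

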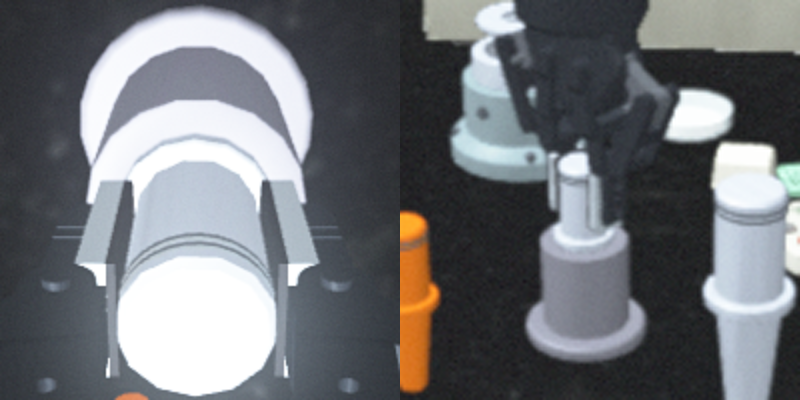

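Closing on the head succeeded: opening is about 27 mm and the collar sits just below the pads. Next I lift it and move above the spindle.

```bash
python3 -m creep '[{"grip":20,"linear":[0,0,-10],"rot":[0,0,0]},{"grip":20,"linear":[0,0,-20],"rot":[0,0,0]},{"grip":20,"linear":[0,0,-30],"rot":[0,0,0]},{"grip":20,"linear":[0,0,-30],"rot":[0,0,0]},{"grip":20,"linear":[0,0,-30],"rot":[0,0,0]},{"grip":20,"linear":[0,0,-15],"rot":[0,0,0]},{"grip":20,"linear":[0,0,0],"rot":[0,0,0]}]'; python3 -m creep '[{"grip":20,"linear":[10,-17,0],"rot":[0,0,0]},{"grip":20,"linear":[16,-27,0],"rot":[0,0,0]},{"grip":20,"linear":[16,-27,0],"rot":[0,0,0]},{"grip":20,"linear":[16,-27,0],"rot":[0,0,0]},{"grip":20,"linear":[16,-27,0],"rot":[0,0,0]},{"grip":20,"linear":[16,-27,0],"rot":[0,0,0]},{"grip":20,"linear":[16,-27,0],"rot":[0,0,0]},{"grip":20,"linear":[13,-22,0],"rot":[0,0,0]},{"grip":20,"linear":[10,-15,0],"rot":[0,0,0]},{"grip":20,"linear":[0,0,0],"rot":[0,0,0]},{"grip":20,"linear":[0,0,0],"rot":[0,0,0]},{"grip":20,"linear":[0,0,0],"rot":[0,0,0]}]';python3 snap.py 5 side wrist scene; python3 - <<'E'
import cv2,numpy as np
w=cv2.imread("pics/scene5.png");s=cv2.imread("pics/side5.png")
b=cv2.resize(s[140:270,235:365],(400,400),interpolation=cv2.INTER_CUBIC)
a=cv2.resize(w[150:280,195:325],(400,400),interpolation=cv2.INTER_CUBIC)
cv2.imwrite("pics/z5.png",np.hstack([a,b]))
E
```

```text
time_s: 3.55
eef_pos: [529.6, -391.4, 212.5]
ee_rot: [0.003, 0.985, 0.173, 0.002]
force: [-0.5, -0.2, -2.6]
grip_width: 0.312
time_s: 4.55
eef_pos: [576.0, -144.1, 207.2]
ee_rot: [-0.0, 0.985, 0.173, -0.001]
force: [-0.9, -0.4, -3.6]
grip_width: 0.314
{'time_s': 4.7, 'eef_pos': [576.136, -144.498, 207.812], 'ee_rot': [-0.0, 0.985, 0.172, -0.0], 'force': [-0.145, -0.53, -3.292], 'grip_width': 0.314, 'joints': [-0.443, 0.483, 1.313, -0.0, 1.346, 0.782]}
```

View pics/z5.png

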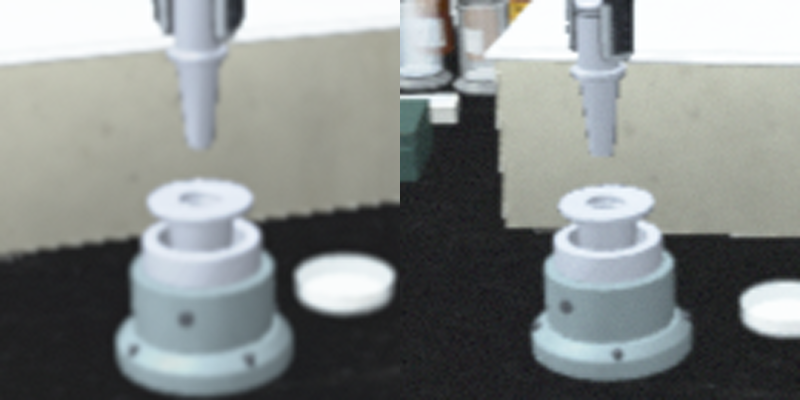

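View pics/wrist5.png

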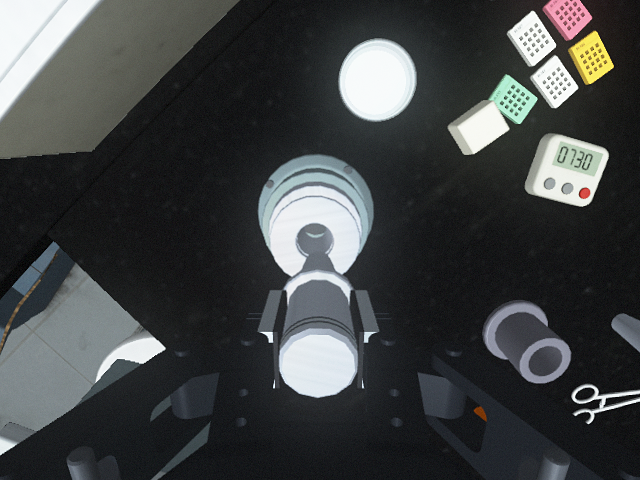

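```bash
python3 - <<'E'
import cv2,numpy as np
w=cv2.imread("pics/scene5.png");s=cv2.imread("pics/side5.png");v=cv2.imread("pics/wrist5.png")
I=cv2.INTER_CUBIC
b=cv2.resize(s[160:220,275:335],(480,480),interpolation=I)
a=cv2.resize(w[165:235,230:290],(480,560),interpolation=I)
cv2.imwrite("pics/z5a.png",a);cv2.imwrite("pics/z5b.png",b)
cv2.imwrite("pics/z5c.png",cv2.resize(v[180:330,240:390],(600,600),interpolation=I))
E
```

```text
(no output)
```

View pics/z5a.png

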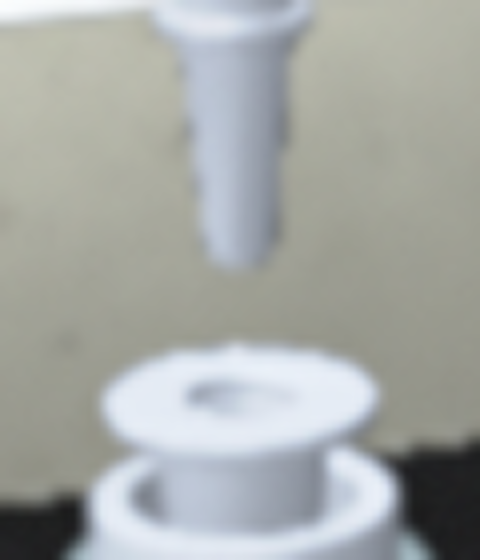

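View pics/z5b.png

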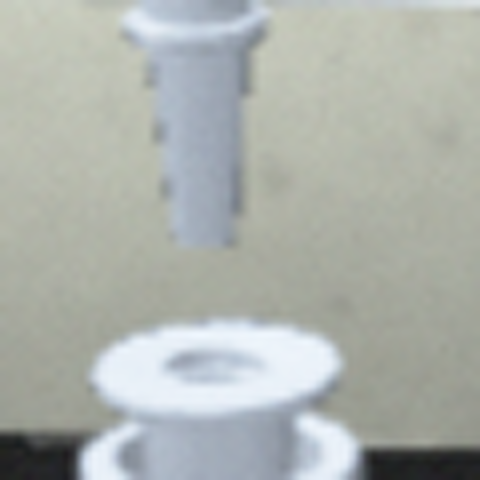

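View pics/z5c.png

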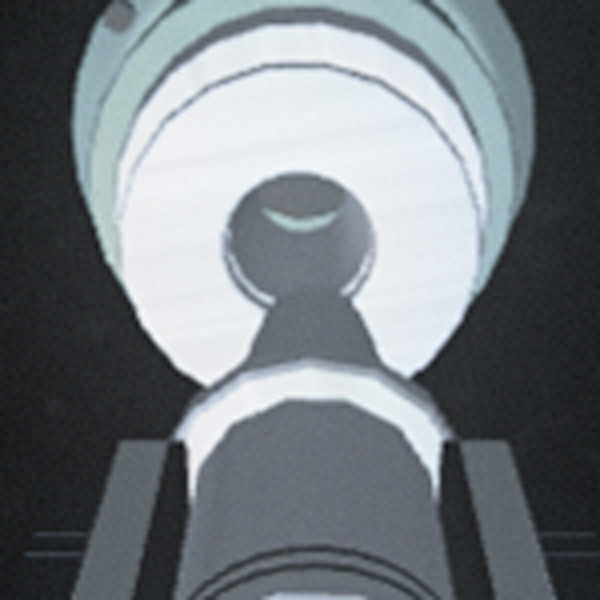

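```bash
python3 - <<'E'
from h import *
L=lambda n:dict(np.load(f"pics/{n}5.npz"))
w,c,s=L("wrist"),L("scene"),L("side")
P=np.array([576.1,-144.5])
for n,q in(("w",w),("c",c),("s",s)):
    print(n,[np.round(proj(q,[*P,z])[0],1).tolist() for z in(245,141.5,107)])
print("mouth w",atz(w,315.1,180+247/4,107))
# measured: scene tip/mouth cols, side tip/mouth cols
print("scene meas collar,tip,mouth",230+232.5/8,230+238/8,230+241.5/8,"row",165+398/8)
print("side  meas",275+195.5/8,275+204/8,275+216.5/8,"row",160+368/8)
print("mouth s",atz(s,302.0,206,107),"mouth c",atz(c,260.2,214.75,107))
E
```

```text
w [[318.6, 364.0], [318.5, 261.8], [318.4, 245.4]]
c [[259.0, 140.3], [260.5, 196.0], [261.0, 213.6]]
s [[299.2, 139.6], [301.2, 189.8], [301.9, 205.8]]
mouth w [ 577.77420346 -141.42967653  107.        ]
scene meas collar,tip,mouth 259.0625 259.75 260.1875 row 214.75
side  meas 299.4375 300.5 302.0625 row 206.0
mouth s [ 575.92671389 -145.70210489  107.        ] mouth c [ 571.02540369 -147.36586848  107.        ]
```

Combining the three views, the arbor axis is within about 2 mm of the sleeve bore (mouth 1.9 mm ahead in tool x, -0.7 in y). I'll correct that and lower it partway in.

```bash
python3 -m creep '[{"grip":20,"linear":[1.9,-0.7,10],"rot":[0,0,0]},{"grip":20,"linear":[0,0,10],"rot":[0,0,0]},{"grip":20,"linear":[0,0,10],"rot":[0,0,0]},{"grip":20,"linear":[0,0,8],"rot":[0,0,0]},{"grip":20,"linear":[0,0,6],"rot":[0,0,0]},{"grip":20,"linear":[0,0,4],"rot":[0,0,0]},{"grip":20,"linear":[0,0,0],"rot":[0,0,0]},{"grip":20,"linear":[0,0,0],"rot":[0,0,0]}]';python3 snap.py 6 side wrist scene; python3 - <<'E'
import cv2,numpy as np
w=cv2.imread("pics/scene6.png");s=cv2.imread("pics/side6.png");v=cv2.imread("pics/wrist6.png")
I=cv2.INTER_CUBIC
b=cv2.resize(s[160:230,270:340],(400,400),interpolation=I)
a=cv2.resize(w[165:235,225:295],(400,400),interpolation=I)
cv2.imwrite("pics/z6.png",np.hstack([a,b]))
cv2.imwrite("pics/z6c.png",cv2.resize(v[180:330,240:390],(500,500),interpolation=I))
E
```

```text
time_s: 5.37
eef_pos: [578.1, -142.3, 160.4]
ee_rot: [0.0, 0.985, 0.173, 0.0]
force: [0.2, -0.5, -3.1]
grip_width: 0.312
{'time_s': 5.517, 'eef_pos': [578.239, -142.412, 160.818], 'ee_rot': [0.0, 0.985, 0.173, 0.0], 'force': [0.472, 0.155, -2.986], 'grip_width': 0.315, 'joints': [-0.438, 0.525, 1.374, 0.0, 1.242, 0.785]}
```

View pics/z6.png

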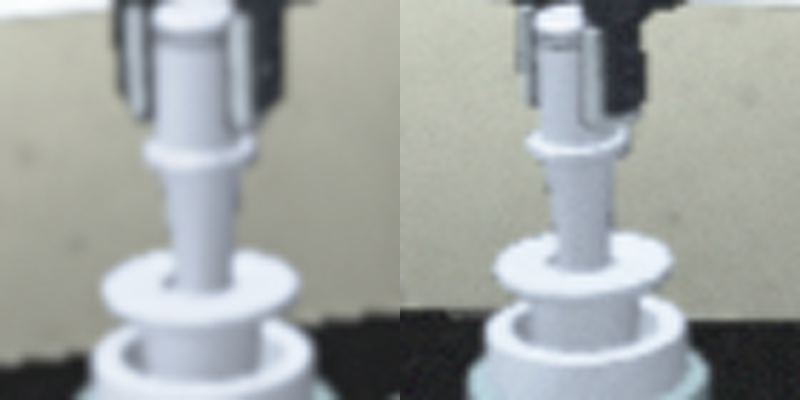

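View pics/z6c.png

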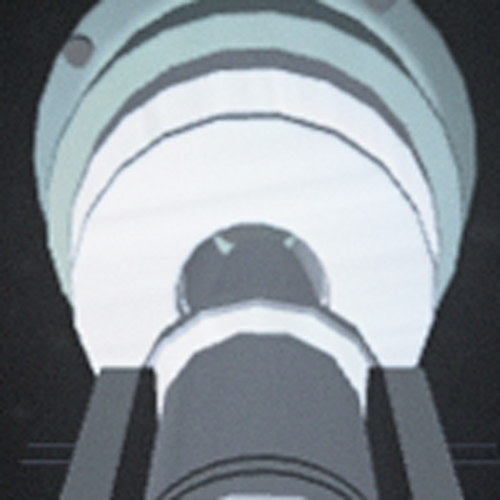

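The tip is inside the bore and centred in all views. Lowering gently now.

```bash
python3 -m creep '[{"grip":20,"linear":[0,0,8],"rot":[0,0,0]},{"grip":20,"linear":[0,0,8],"rot":[0,0,0]},{"grip":20,"linear":[0,0,6],"rot":[0,0,0]},{"grip":20,"linear":[0,0,4],"rot":[0,0,0]},{"grip":20,"linear":[0,0,2],"rot":[0,0,0]},{"grip":20,"linear":[0,0,0],"rot":[0,0,0]}]'; python3 -m creep '[{"grip":20,"linear":[0,0,1.5],"rot":[0,0,0]},{"grip":20,"linear":[0,0,1],"rot":[0,0,0]},{"grip":20,"linear":[0,0,0],"rot":[0,0,0]}]'
```

```text
time_s: 6.02
eef_pos: [577.9, -142.0, 131.7]
ee_rot: [-0.001, 0.985, 0.173, -0.0]
force: [0.6, 1.8, -3.9]
grip_width: 0.314
time_s: 6.27
eef_pos: [578.1, -142.0, 129.9]
ee_rot: [-0.0, 0.985, 0.173, 0.0]
force: [0.4, 2.9, -2.7]
grip_width: 0.317
```

```bash
python3 -m creep '[{"grip":20,"linear":[0.2,-0.6,1],"rot":[0,0,0]},{"grip":20,"linear":[0,0,1],"rot":[0,0,0]},{"grip":20,"linear":[0,0,0],"rot":[0,0,0]}]';python3 -m creep '[{"grip":20,"linear":[0,0,1],"rot":[0,0,0]},{"grip":20,"linear":[0,0,1],"rot":[0,0,0]},{"grip":20,"linear":[0,0,0],"rot":[0,0,0]}]'
```

```text
time_s: 6.52
eef_pos: [578.1, -141.7, 127.7]
ee_rot: [0.0, 0.985, 0.173, 0.0]
force: [1.7, 2.4, -3.3]
grip_width: 0.309
time_s: 6.77
eef_pos: [578.0, -141.6, 125.7]
ee_rot: [-0.0, 0.985, 0.173, 0.0]
force: [1.2, 3.5, -2.4]
grip_width: 0.311
```

```bash
python3 -m creep '[{"grip":20,"linear":[0.3,-0.6,0.7],"rot":[0,0,0]},{"grip":20,"linear":[0,0,0.7],"rot":[0,0,0]},{"grip":20,"linear":[0,0,0],"rot":[0,0,0]}]';python3 -m creep '[{"grip":20,"linear":[0.1,-0.4,0.7],"rot":[0,0,0]},{"grip":20,"linear":[0,0,0.7],"rot":[0,0,0]},{"grip":20,"linear":[0,0,0],"rot":[0,0,0]}]'
```

```text
time_s: 7.02
eef_pos: [578.1, -141.2, 124.2]
ee_rot: [0.0, 0.985, 0.173, -0.0]
force: [1.9, 0.1, -3.7]
grip_width: 0.309
time_s: 7.27
eef_pos: [578.1, -141.0, 123.0]
ee_rot: [0.0, 0.985, 0.173, 0.0]
force: [1.7, -0.3, -3.2]
grip_width: 0.315
```

```bash
python3 -m creep '[{"grip":20,"linear":[0.5,0,0.7],"rot":[0,0,0]},{"grip":20,"linear":[0,0,0.7],"rot":[0,0,0]},{"grip":20,"linear":[0,0,0],"rot":[0,0,0]}]';python3 -m creep '[{"grip":20,"linear":[0,0,0.6],"rot":[0,0,0]},{"grip":20,"linear":[0,0,0.6],"rot":[0,0,0]},{"grip":20,"linear":[0,0,0],"rot":[0,0,0]}]'; python3 snap.py 7 side scene; python3 - <<'E'
import cv2,numpy as np
w=cv2.imread("pics/scene7.png");s=cv2.imread("pics/side7.png")
I=cv2.INTER_CUBIC
b=cv2.resize(s[160:230,270:340],(400,400),interpolation=I)
a=cv2.resize(w[165:235,225:295],(400,400),interpolation=I)
cv2.imwrite("pics/z7.png",np.hstack([a,b]))
E
```

```text
time_s: 7.52
eef_pos: [578.6, -140.7, 122.1]
ee_rot: [0.0, 0.985, 0.173, 0.0]
force: [-0.2, -1.3, 2.6]
grip_width: 0.314
time_s: 7.77
eef_pos: [578.7, -140.8, 121.4]
ee_rot: [0.001, 0.985, 0.173, 0.0]
force: [-1.4, 0.1, 8.0]
grip_width: 0.313
{'time_s': 7.867, 'eef_pos': [578.654, -140.768, 121.385], 'ee_rot': [0.001, 0.985, 0.173, 0.0], 'force': [-2.256, -1.033, 7.99], 'grip_width': 0.312, 'joints': [-0.435, 0.566, 1.418, -0.001, 1.157, 0.788]}
```

View pics/z7.png

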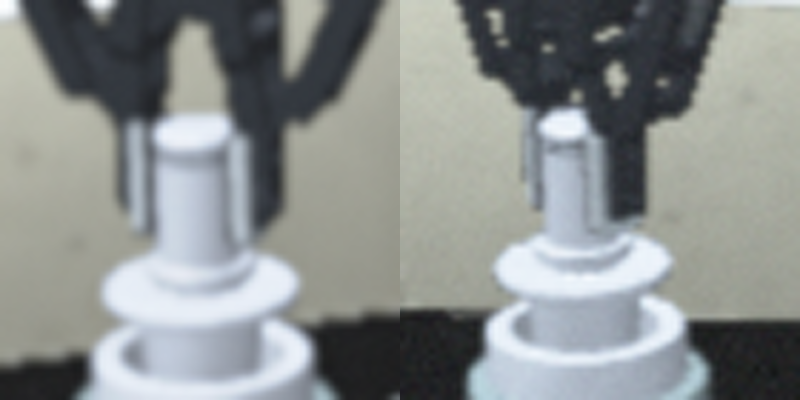

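The arbor is seated in the sleeve, with 8 N of contact after 4 N free weight. Releasing and rising.

```bash
python3 -m creep '[{"grip":50,"linear":[0,0,0],"rot":[0,0,0]},{"grip":50,"linear":[0,0,0],"rot":[0,0,0]},{"grip":50,"linear":[0,0,0],"rot":[0,0,0]},{"grip":50,"linear":[0,0,0],"rot":[0,0,0]},{"grip":60,"linear":[0,0,-10],"rot":[0,0,0]},{"grip":60,"linear":[0,0,-20],"rot":[0,0,0]},{"grip":60,"linear":[0,0,-20],"rot":[0,0,0]},{"grip":60,"linear":[0,0,-20],"rot":[0,0,0]},{"grip":60,"linear":[0,0,0],"rot":[0,0,0]},{"grip":60,"linear":[0,0,0],"rot":[0,0,0]}]'; python3 snap.py 8 wrist side scene; python3 - <<'E'
import cv2,numpy as np
w=cv2.imread("pics/scene8.png");s=cv2.imread("pics/side8.png")
I=cv2.INTER_CUBIC
b=cv2.resize(s[160:230,270:340],(400,400),interpolation=I)
a=cv2.resize(w[165:235,225:295],(400,400),interpolation=I)
cv2.imwrite("pics/z8.png",np.hstack([a,b]))
E
```

```text
time_s: 8.7
eef_pos: [578.9, -140.6, 191.8]
ee_rot: [0.001, 0.985, 0.173, 0.001]
force: [0.1, 0.1, -0.4]
grip_width: 0.699
{'time_s': 8.85, 'eef_pos': [578.086, -140.272, 189.51], 'ee_rot': [-0.001, 0.985, 0.173, -0.001], 'force': [-0.466, -0.26, -0.853], 'grip_width': 0.704, 'joints': [-0.435, 0.5, 1.336, -0.0, 1.308, 0.788]}
```

View pics/z8.png

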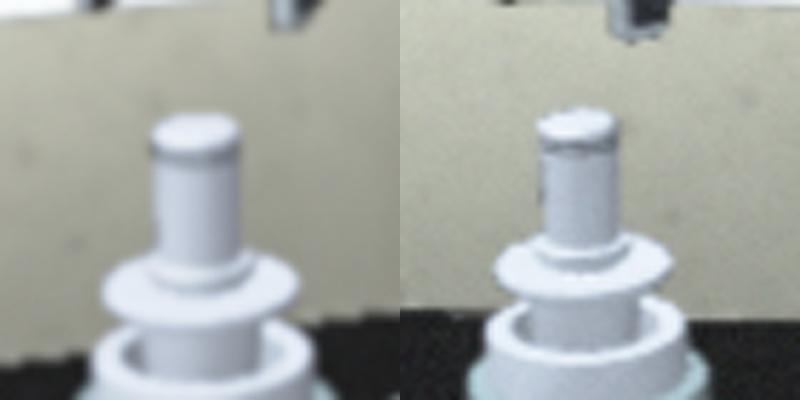

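View pics/wrist8.png

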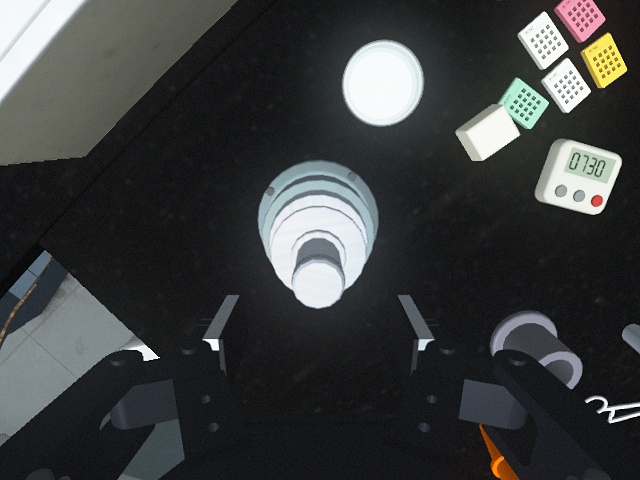

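The arbor stands upright in the sleeve. Next I close the fingers and centre them over the head.

```bash
python3 -m creep '[{"grip":0,"linear":[0,0,0],"rot":[0,0,0]},{"grip":0,"linear":[0,0,0],"rot":[0,0,0]},{"grip":0,"linear":[0,0,0],"rot":[0,0,0]},{"grip":0,"linear":[0,0,0],"rot":[0,0,0]},{"grip":0,"linear":[0,0,0],"rot":[0,0,0]},{"grip":0,"linear":[0,0,0],"rot":[0,0,0]},{"grip":0,"linear":[0,0,0],"rot":[0,0,0]}]'; python3 snap.py 9 wrist side; python3 - <<'E'
import cv2,numpy as np
from h import *
w=cv2.imread("pics/wrist9.png");s=cv2.imread("pics/side9.png")
I=cv2.INTER_CUBIC
b=cv2.resize(s[140:230,260:350],(400,400),interpolation=I)
a=cv2.resize(w[220:370,240:390],(400,400),interpolation=I)
cv2.imwrite("pics/z9.png",np.hstack([a,b]))
c=dict(np.load("pics/wrist9.npz"));print(proj(c,[578.2,-140.4,160]),proj(c,[578.2,-140.4,190])); print(atz(c,318,284,160))
E
```

```text
time_s: 9.43
eef_pos: [578.5, -140.4, 190.4]
ee_rot: [-0.0, 0.985, 0.173, -0.0]
force: [0.0, 0.2, 0.1]
grip_width: 0.002
{'time_s': 9.533, 'eef_pos': [578.498, -140.441, 190.414], 'ee_rot': [0.0, 0.985, 0.173, 0.0], 'force': [-0.923, -0.135, -0.706], 'grip_width': -0.0, 'joints': [-0.435, 0.499, 1.334, -0.0, 1.308, 0.788]}
[[317.91643725 285.44562774]] [[317.9072533  312.54751855]]
[ 578.96844369 -140.16713307  160.        ]
```

View pics/z9.png

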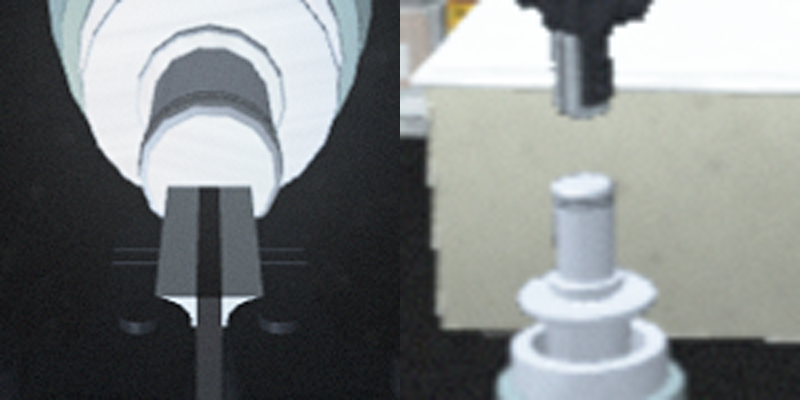

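Closed tips are aligned with the head to within about 1 mm. Approaching the top.

```bash
python3 -m creep '[{"grip":0,"linear":[0,0.5,10],"rot":[0,0,0]},{"grip":0,"linear":[0,0,8],"rot":[0,0,0]},{"grip":0,"linear":[0,0,5],"rot":[0,0,0]},{"grip":0,"linear":[0,0,2],"rot":[0,0,0]},{"grip":0,"linear":[0,0,0],"rot":[0,0,0]},{"grip":0,"linear":[0,0,0],"rot":[0,0,0]}]'; python3 -m creep '[{"grip":0,"linear":[0,0,0.7],"rot":[0,0,0]},{"grip":0,"linear":[0,0,0.7],"rot":[0,0,0]},{"grip":0,"linear":[0,0,0.7],"rot":[0,0,0]}]'; python3 -m creep '[{"grip":0,"linear":[0,0,0.7],"rot":[0,0,0]},{"grip":0,"linear":[0,0,0.7],"rot":[0,0,0]},{"grip":0,"linear":[0,0,0.7],"rot":[0,0,0]}]'
```

```text
time_s: 10.03
eef_pos: [578.7, -141.0, 165.4]
ee_rot: [-0.0, 0.985, 0.173, -0.0]
force: [-0.0, -0.7, -0.6]
grip_width: -0.001
time_s: 10.28
eef_pos: [578.7, -141.0, 163.5]
ee_rot: [0.0, 0.985, 0.173, 0.0]
force: [0.0, -0.2, 0.2]
grip_width: -0.002
time_s: 10.53
eef_pos: [578.7, -140.9, 161.2]
ee_rot: [0.0, 0.985, 0.173, 0.0]
force: [0.3, -0.3, -0.1]
grip_width: -0.0
```

```bash
for i in 1 ; do python3 -m creep '[{"grip":0,"linear":[0,0,0.7],"rot":[0,0,0]},{"grip":0,"linear":[0,0,0.7],"rot":[0,0,0]}]'; python3 -m creep '[{"grip":0,"linear":[0,0,0.7],"rot":[0,0,0]},{"grip":0,"linear":[0,0,0.7],"rot":[0,0,0]}]'; done
```

```text
time_s: 10.7
eef_pos: [578.6, -140.9, 159.7]
ee_rot: [-0.0, 0.985, 0.173, -0.0]
force: [-0.4, -0.2, 0.1]
grip_width: 0.002
time_s: 10.87
eef_pos: [579.0, -141.1, 159.2]
ee_rot: [0.0, 0.985, 0.173, 0.001]
force: [-1.3, 0.2, 7.8]
grip_width: -0.0
```

```bash
python3 -m creep '[{"grip":0,"linear":[0,0,0.6],"rot":[0,0,0]},{"grip":0,"linear":[0,0,0.6],"rot":[0,0,0]}]'; python3 -m creep '[{"grip":0,"linear":[0,0,0.4],"rot":[0,0,0]},{"grip":0,"linear":[0,0,0.4],"rot":[0,0,0]}]'
```

```text
time_s: 11.03
eef_pos: [579.2, -141.2, 158.6]
ee_rot: [0.001, 0.985, 0.173, 0.001]
force: [-1.5, 0.6, 10.4]
grip_width: -0.006
time_s: 11.2
eef_pos: [579.2, -141.2, 157.9]
ee_rot: [0.001, 0.985, 0.173, 0.001]
force: [-2.2, -0.4, 9.8]
grip_width: -0.0
```

```bash
python3 -m creep '[{"grip":0,"linear":[0,0,0.6],"rot":[0,0,0]},{"grip":0,"linear":[0,0,0.6],"rot":[0,0,0]},{"grip":0,"linear":[0,0,0.6],"rot":[0,0,0]}]'; python3 -m creep '[{"grip":0,"linear":[0,0,0.6],"rot":[0,0,0]},{"grip":0,"linear":[0,0,0.6],"rot":[0,0,0]}]'
```

```text
time_s: 11.45
eef_pos: [579.3, -141.2, 156.4]
ee_rot: [0.001, 0.985, 0.173, 0.001]
force: [-2.0, -0.1, 12.3]
grip_width: -0.0
time_s: 11.62
eef_pos: [579.3, -141.2, 155.2]
ee_rot: [0.001, 0.985, 0.173, 0.001]
force: [-2.1, 0.1, 10.0]
grip_width: 0.001
```

```bash
python3 -m creep '[{"grip":0,"linear":[0,0,0.5],"rot":[0,0,0]},{"grip":0,"linear":[0,0,0.5],"rot":[0,0,0]}]'
```

```text
time_s: 11.78
eef_pos: [579.3, -141.2, 154.2]
ee_rot: [0.001, 0.985, 0.173, 0.001]
force: [-1.5, 0.8, 11.3]
grip_width: 0.001
```

```bash
python3 -m creep '[{"grip":0,"linear":[0,0,0.6],"rot":[0,0,0]},{"grip":0,"linear":[0,0,0.6],"rot":[0,0,0]}]'
```

```text
time_s: 11.95
eef_pos: [579.3, -141.2, 153.0]
ee_rot: [0.001, 0.985, 0.173, 0.001]
force: [-2.4, 0.4, 11.5]
grip_width: -0.002
```

```bash
python3 -m creep '[{"grip":0,"linear":[0,0,0.6],"rot":[0,0,0]},{"grip":0,"linear":[0,0,0.6],"rot":[0,0,0]}]'
```

```text
time_s: 12.12
eef_pos: [579.3, -141.2, 151.8]
ee_rot: [0.001, 0.985, 0.173, 0.001]
force: [-2.0, -0.1, 11.5]
grip_width: 0.001
```

```bash
python3 -m creep '[{"grip":0,"linear":[0,0,0.6],"rot":[0,0,0]},{"grip":0,"linear":[0,0,0.6],"rot":[0,0,0]}]'
```

```text
time_s: 12.28
eef_pos: [579.3, -141.3, 150.6]
ee_rot: [0.001, 0.985, 0.173, 0.001]
force: [-1.7, 0.8, 11.4]
grip_width: 0.001
```

```bash
python3 -m creep '[{"grip":0,"linear":[0,0,0.5],"rot":[0,0,0]},{"grip":0,"linear":[0,0,0.5],"rot":[0,0,0]}]'
```

```text
time_s: 12.45
eef_pos: [579.3, -141.2, 149.6]
ee_rot: [0.001, 0.985, 0.173, 0.001]
force: [-1.7, -0.4, 10.5]
grip_width: 0.002
```

```bash
python3 -m creep '[{"grip":0,"linear":[0,0,0.6],"rot":[0,0,0]},{"grip":0,"linear":[0,0,0.6],"rot":[0,0,0]}]'
```

```text
time_s: 12.62
eef_pos: [579.3, -141.2, 148.4]
ee_rot: [0.001, 0.985, 0.173, 0.001]
force: [-2.4, 1.1, 10.3]
grip_width: -0.003
```

```bash
python3 -m creep '[{"grip":0,"linear":[0,0,0.5],"rot":[0,0,0]},{"grip":0,"linear":[0,0,0.5],"rot":[0,0,0]}]'
```

```text
time_s: 12.78
eef_pos: [579.3, -141.2, 147.3]
ee_rot: [0.001, 0.985, 0.173, 0.001]
force: [-1.2, 0.6, 10.5]
grip_width: 0.002
```

```bash
python3 -m creep '[{"grip":0,"linear":[0,0,0.6],"rot":[0,0,0]},{"grip":0,"linear":[0,0,0.6],"rot":[0,0,0]}]'
```

```text
time_s: 12.95
eef_pos: [579.3, -141.3, 146.2]
ee_rot: [0.001, 0.985, 0.173, 0.001]
force: [-2.4, 0.4, 12.1]
grip_width: 0.0
```

```bash
python3 -m creep '[{"grip":0,"linear":[0,0,0.5],"rot":[0,0,0]},{"grip":0,"linear":[0,0,0.5],"rot":[0,0,0]}]'
```

```text
time_s: 13.12
eef_pos: [579.3, -141.2, 145.2]
ee_rot: [0.001, 0.985, 0.173, 0.001]
force: [-1.7, 1.0, 11.0]
grip_width: -0.002
```

```bash
python3 -m creep '[{"grip":0,"linear":[0,0,0.5],"rot":[0,0,0]},{"grip":0,"linear":[0,0,0.5],"rot":[0,0,0]}]'
```

```text
time_s: 13.28
eef_pos: [579.2, -141.2, 144.1]
ee_rot: [0.001, 0.985, 0.173, 0.001]
force: [-0.8, 0.3, 11.1]
grip_width: -0.003
```

```bash
python3 -m creep '[{"grip":0,"linear":[0,0,0.5],"rot":[0,0,0]},{"grip":0,"linear":[0,0,0.5],"rot":[0,0,0]}]'
```

```text
time_s: 13.45
eef_pos: [579.3, -141.3, 143.1]
ee_rot: [0.001, 0.985, 0.173, 0.001]
force: [-2.0, 0.5, 11.1]
grip_width: 0.002
```

```bash
python3 -m creep '[{"grip":0,"linear":[0,0,0.5],"rot":[0,0,0]},{"grip":0,"linear":[0,0,0.5],"rot":[0,0,0]}]'; python3 snap.py 10 side; python3 - <<'E'
import cv2,numpy as np
s=cv2.imread("pics/side10.png")
cv2.imwrite("pics/z10.png",cv2.resize(s[140:230,260:350],(500,500),interpolation=cv2.INTER_CUBIC))
E
```

```text
time_s: 13.62
eef_pos: [579.4, -141.3, 142.8]
ee_rot: [0.001, 0.985, 0.173, 0.001]
force: [-3.8, 1.8, 18.1]
grip_width: -0.001
{'time_s': 13.667, 'eef_pos': [579.436, -141.272, 142.803], 'ee_rot': [0.001, 0.985, 0.173, 0.001], 'force': [-3.923, 0.577, 14.891], 'grip_width': -0.002, 'joints': [-0.435, 0.543, 1.394, -0.0, 1.201, 0.788]}
```

View pics/z10.png

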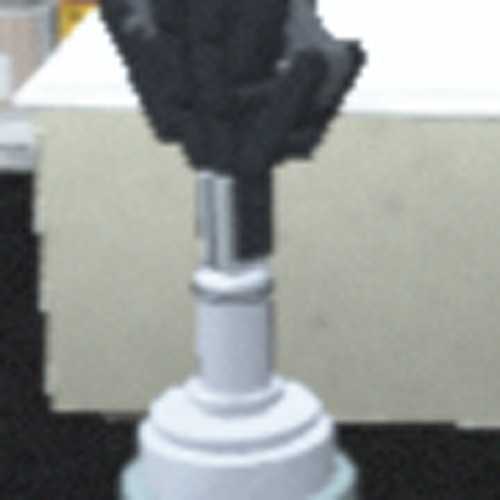

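The sleeve has sunk close to the nose with the arbor upright, and the force jumped at 142.8, so it looks like the stop. Now I build up to a steady ~25 N.

```bash
python3 -m creep '[{"grip":0,"linear":[0,0,0.4],"rot":[0,0,0]},{"grip":0,"linear":[0,0,0],"rot":[0,0,0]}]';python3 -m creep '[{"grip":0,"linear":[0,0,0.3],"rot":[0,0,0]},{"grip":0,"linear":[0,0,0],"rot":[0,0,0]}]'
```

```text
time_s: 13.83
eef_pos: [579.5, -141.3, 142.8]
ee_rot: [0.001, 0.985, 0.173, 0.002]
force: [-4.2, 1.7, 17.2]
grip_width: -0.0
time_s: 14.0
eef_pos: [579.5, -141.3, 142.7]
ee_rot: [0.001, 0.985, 0.173, 0.002]
force: [-5.1, 1.3, 19.4]
grip_width: 0.002
```

```bash
python3 -m creep '[{"grip":0,"linear":[0,0,0.5],"rot":[0,0,0]},{"grip":0,"linear":[0,0,0],"rot":[0,0,0]}]';python3 -m creep '[{"grip":0,"linear":[0,0,0.3],"rot":[0,0,0]},{"grip":0,"linear":[0,0,0],"rot":[0,0,0]},{"grip":0,"linear":[0,0,0],"rot":[0,0,0]}]'
```

```text
time_s: 14.17
eef_pos: [579.6, -141.3, 142.7]
ee_rot: [0.001, 0.985, 0.173, 0.002]
force: [-5.9, 1.2, 22.2]
grip_width: -0.003
time_s: 14.42
eef_pos: [579.7, -141.4, 142.7]
ee_rot: [0.002, 0.985, 0.173, 0.002]
force: [-6.1, 2.2, 23.9]
grip_width: 0.001
```

```bash
python3 -m creep '[{"grip":0,"linear":[0,0,0.5],"rot":[0,0,0]},{"grip":0,"linear":[0,0,0],"rot":[0,0,0]}]'; python3 -m creep '[{"grip":0,"linear":[0,0,0.2],"rot":[0,0,0]},{"grip":0,"linear":[0,0,0],"rot":[0,0,0]},{"grip":0,"linear":[0,0,0],"rot":[0,0,0]},{"grip":0,"linear":[0,0,0],"rot":[0,0,0]},{"grip":0,"linear":[0,0,0],"rot":[0,0,0]},{"grip":0,"linear":[0,0,0],"rot":[0,0,0]}]'
```

```text
time_s: 14.58
eef_pos: [579.8, -141.4, 142.6]
ee_rot: [0.002, 0.985, 0.173, 0.002]
force: [-7.7, 2.4, 26.7]
grip_width: -0.003
time_s: 15.08
eef_pos: [579.8, -141.4, 142.7]
ee_rot: [0.002, 0.985, 0.173, 0.002]
force: [-8.1, 1.9, 27.3]
grip_width: -0.002
```

```bash
python3 -m creep '[{"grip":0,"linear":[0,0,0],"rot":[0,0,0]},{"grip":0,"linear":[0,0,0],"rot":[0,0,0]},{"grip":0,"linear":[0,0,0],"rot":[0,0,0]},{"grip":0,"linear":[0,0,0],"rot":[0,0,0]},{"grip":0,"linear":[0,0,0],"rot":[0,0,0]},{"grip":0,"linear":[0,0,0],"rot":[0,0,0]},{"grip":0,"linear":[0,0,0],"rot":[0,0,0]},{"grip":0,"linear":[0,0,0],"rot":[0,0,0]}]'
```

```text
time_s: 15.75
eef_pos: [579.8, -141.4, 142.6]
ee_rot: [0.002, 0.985, 0.173, 0.002]
force: [-7.7, 2.5, 28.5]
grip_width: -0.005
```

It holds at about 28 N for over a second without moving. Backing off.

```bash
python3 -m creep '[{"grip":0,"linear":[0,0,-1],"rot":[0,0,0]},{"grip":0,"linear":[0,0,-1],"rot":[0,0,0]},{"grip":0,"linear":[0,0,-2],"rot":[0,0,0]},{"grip":0,"linear":[0,0,-4],"rot":[0,0,0]},{"grip":0,"linear":[0,0,-10],"rot":[0,0,0]},{"grip":0,"linear":[0,0,-20],"rot":[0,0,0]},{"grip":0,"linear":[0,0,-20],"rot":[0,0,0]},{"grip":0,"linear":[0,0,-10],"rot":[0,0,0]},{"grip":0,"linear":[0,0,0],"rot":[0,0,0]},{"grip":0,"linear":[0,0,0],"rot":[0,0,0]},{"grip":0,"linear":[0,0,0],"rot":[0,0,0]}]'; python3 snap.py 11 side scene; python3 - <<'E'
import cv2,numpy as np
I=cv2.INTER_CUBIC
s=cv2.imread("pics/side11.png");w=cv2.imread("pics/scene11.png")
b=cv2.resize(s[150:290,250:450],(400,280),interpolation=I);a=cv2.resize(w[170:310,220:420],(400,280),interpolation=I)
b2=cv2.resize(s[160:230,270:340],(320,320),interpolation=I);a2=cv2.resize(w[165:235,225:295],(320,320),interpolation=I)
cv2.imwrite("pics/z11.png",np.vstack([np.hstack([a,b]),np.hstack([a2,b2,np.zeros((320,160,3),np.uint8)])]))
E
```

```text
time_s: 16.67
eef_pos: [578.2, -140.7, 204.9]
ee_rot: [-0.001, 0.985, 0.173, -0.001]
force: [-0.6, -0.2, -0.8]
grip_width: -0.004
{'time_s': 16.767, 'eef_pos': [578.277, -140.771, 204.98], 'ee_rot': [-0.001, 0.985, 0.173, -0.001], 'force': [0.642, -0.116, -0.786], 'grip_width': 0.006, 'joints': [-0.435, 0.489, 1.312, 0.0, 1.343, 0.788]}
```

View pics/z11.png

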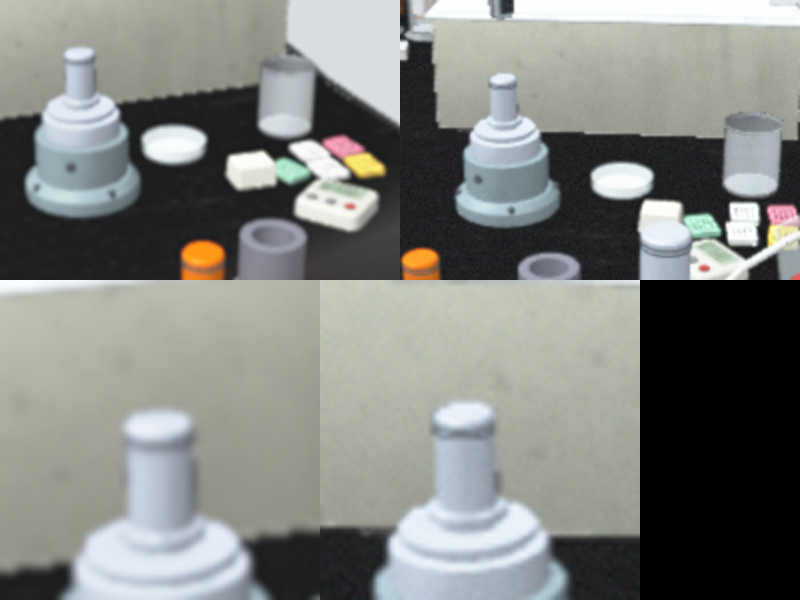

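```bash
python3 -c "
from rig import ctrl;print(ctrl.finish_job())"
```

```text
the job is handed in; nothing more can be done
None
```

I took the steel arbor from its stand, set it shank down in the spindle sleeve and let go. I then pressed its head down with the closed fingertips until it stopped, and handed the job in at about 17 s.

- **Seating:** the arbor and sleeve sank together about 16.5 mm, from a TCP height of 159.3 to 142.7 mm. The push on the way down was about 10–12 N, a little under the stated 12 N threshold.
- **Locked at the stop:** there it stopped dead. A steady vertical push of 27–28 N, held for over a second, moved it no more than the 0.1 mm reading scatter. The highest reading was 28.5 N vertical, about 30 N in total, because up to 8 N of sideways force built up at the fingertips by the end of the push.
- **Final state:** the last pictures show the arbor upright with its collar at the sleeve mouth and the gripper about 60 mm above it. The dish, block and timer look undisturbed.
- **What disagreed:** the scene camera placed things up to about 8 mm off from the other two views. I relied on the wrist camera and on comparing arbor and sleeve in the same picture instead. While lowering the arbor I also corrected about 2 mm sideways after feeling a 3 N side force.

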